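Third hand at the drilling jig

ROBOT

A 6-joint arm with a two-finger parallel gripper is mounted at the origin on the work surface. World frame = base frame: x ahead of the robot, y to its left, z up, the work surface at z = 0. Lengths are in m, angles in rad, forces in N, time in s.
With the tool pointing down it reaches from about 0.3 to 0.85 m from the base axis. Payload 4.2 kg.
Tool frame: the origin (TCP) lies at the very end of the fingers, on their centre line; the grasp point (between the pads) lies 19 mm behind it; z points along the fingers, y is the direction in which the jaws open and shut (so a half turn about z gives the same grasp; the last joint's range is limited). The gripper opens to 91 mm and grips with 3 to 60 N. Pads are 32 mm wide; open, the fingers measure 118 mm over their backs; the gripper's body (76 mm by 178 mm) begins 60 mm behind the grasp point.
Start: joints at [-1.341, 0.32, 1.565, -0, 1.257, -0.02], TCP at [0.142, -0.557, 0.214] pointing down, gripper open.
Joint ranges: [-3.11, 3.11], [-0.84, 2.01], [0.21, 2.61], [-1.34, 4.49], [0.05, 2.63], [-2.56, 2.56]. Speed limits (rad/s): [2.57, 2.57, 3.14, 3.14, 3.14, 3.14].

INTERFACE

Orientations are given as a unit quaternion [w, x, y, z].
In Python, from bench import env gives the robot as it stands. The module is installed in compiled form; this text tells all that it offers.
- The arm moves only by the tool drive_tool, never from a script. Its argument "series" is a list that holds one entry, the list of rows, each a list of 7 numbers: the shift along the tool's x, y, z in mm, then the turn, a rotation vector about the tool's x, y, z in degrees, then the finger opening in mm, from 0 to 91.2. A call has exactly 5 rows; each row shifts and turns the commanded pose from where the row before left it, along the tool's axes as they then stand; what a row does not reach is not made up. A row lasts 1/12 s, in which the tool goes at most 41.7 mm and 7.16 degrees, less where a joint would pass 70% of its speed; a pose out of reach is approached as far as the arm can. A call with a gripper value outside its range is refused whole. The fingers move at their own pace and stop on an object; "newtons" is the grip in N (left out, the last holds). Time passes only in rows, so rows that do not move let the fingers close, or fill a call up. It gives the time, the measured TCP pose, the force and the opening at its end, in the units of the state.
- env.get_state(): the state, without advancing time (a new reading comes with each control period).
- env.get_image(name): name is "side" or "top"; returns the picture (480x640x3 uint8, blue, green, red); there is no depth.
- env.camera_params(name): a dict with "intrinsics" (3x3 intrinsics, pixels), "position" and "orientation" of the camera in the world. Camera axes: x right, y up, looking along -z (the intrinsics and any distortion apply to the point x, -y, -z); pixel columns grow to the right and rows downward; lengths in m; the calibration is good to about 2 mm. A picture is of the moment at which its call begins. camera_params takes no time and is no camera call.
- env.sign_off(): hands the job in, once; it reports no verdict.
The state is a dict: "time_s": time; "joint_pos": joint angles; "dq": joint speeds; "effort": joint torques, N m; "ee_pos": TCP position; "orientation": TCP orientation; "ft_force": force on the tool from outside, world axes, zero at the start; "ft_torque": the same for the moment, N m; "gripper_width": finger opening in m.
Only numpy, scipy, OpenCV 4.12 (cv2) and the standard library are available. Lean on these libraries where they do the work, as an engineer would, in place of code of your own. Each camera call takes 0.05 s, during which the arm holds its last target. There are 200 camera calls.

TASK

First swing the drilling jig's raised steel guide down gently until it rests on its posts. Then lay the wooden rail flat on the jig, in line with it and centred, square end forward under the guide, and press that end against the sprung stop with a steady push of about 12 newtons, so that the stop plate goes back about half of its travel. Finish while still holding the rail pressed there, because I will clamp and drill it, and leave the other things on the bench alone.

Things in the scene. Friction and masses are not known exactly. Their poses are not given: they have to be found in the camera images.
- jig: Drilling jig fixed to the bench: wooden bed 130 mm wide (y), 18 mm thick, from x = -160 to +150 mm. Origin at bench height on the bed's centre line; x runs along the bed to the stop, away from the robot, z up. The rail lies on the bed's top (z = 18 mm) along x, centred on y = 0. Two posts (x 3 to 17, y +-47 to +-59 mm, top at 59 mm) carry the lowered guide; the bed at x below 0 is bare.
- stop: Sprung upright aluminium stop plate on the jig, 12 thick, 76 wide (y), 34 mm high, 2 mm off the bed. Origin: centre of the face that the rail presses on; axes as the jig's. At rest it is at x = 60, y = 0, z = 37 mm in the jig's frame; it slides back along +x at most 16 mm, springs 1.5 N per mm, no preload (8 mm back = 12 N, fully back = 24 N).
- guide (a joint): Angle of the guide: 0 = lowered, level, on its posts; up to 1.35 rad raised. The stiff hinge (0.22 N m) keeps it where it is left; lower it slower than 1.5 rad/s. When raised it slants up from its hinge at the jig's far end towards the robot; push the upper face of its bar down (and towards the robot while it is steep) to lower it.
- guide_hinge (a point): Middle of the guide's hinge axis (parallel to the jig's y), fixed at x = 119, y = 0, z = 63 mm in the jig's frame. The guide is a steel frame 116 mm wide, 8 mm thick, reaching 115 mm from the hinge. Lowered it lies over x = 4 to 119 mm of the jig, top at z = 68, underside at z = 60 mm, 12 mm above a rail on the bed.
- guide_bar (a point): Where to push the guide: middle of the upper face of the solid bar (48 mm long) at its free end, between two brass bushes (16 mm wide, 4 mm proud, +-34 mm along y). It is 91 mm from the hinge axis along the guide and 5 mm off the axis. Its axes turn with the guide, z pointing out of the upper face.
- rail: Loose planed softwood rail, 170 mm long (x) x 36 mm wide (y) x 30 mm high, 85 to 170 g, lying flat on the bench. Origin at the centre of its underside; x points to its square end, its other end is a half round seen from above.
- rail_end (a point): Centre of the rail's square end face: 85 mm from the rail's origin along x, 15 mm up.
- oil_tin: Upright round tin, 60 mm across, 80 mm high, a bystander; origin under its centre.
- hammer: Hammer lying on the bench, a bystander; origin under its middle.
- offcut: Short wood offcut 60 x 45 x 30 mm, a bystander; origin under its centre.
- screw_tray: Open black tray 120 x 90 x 40 mm, a bystander; origin under its centre.

How it is judged:
On the way, in this order (a step that is already met when the one before it is completed fails the run):
1. the guide is lowered onto its posts, with the rail still away from the stop (value of joint guide below 0.04 rad and distance between rail_end and stop above 0.05 m), for 0.2 s.
2. the rail's square end presses the stop (contact force between rail and stop above 6 N and distance between rail_end and stop below 0.025 m), for 0.2 s.
At the end, for the whole second after the job is handed in: The robot still holds the rail, lying flat on the jig (within 6 mm of the bed's height, level within 0.07 rad), in line with it (within 0.08 rad) and its square end centred within 10 mm, pressed on the stop with 6 to 18 N and still; the guide is down (below 0.04 rad) (all of step 2 and value of joint guide below 0.04 rad and contact force between rail and stop below 18 N and contact force between the fingers and rail above 3 N and y of rail_end in the frame of jig between -0.01 and 0.01 m and z of rail in the frame of jig between 0.012 and 0.024 m and angle between the x axis of rail and the x axis of jig, either way round below 0.08 rad and angle between rail's own z axis and vertical below 0.07 rad and linear speed of rail below 0.02 m/s); the arm keeps its last pose, push and grip.
It fails at once if the guide is slammed (faster than 1.5 rad/s) (velocity of joint guide below -1.5 rad/s).
It fails at once if the rail is rammed against the stop (over 30 N) (contact force between rail and stop above 30 N).
It fails at once if another thing on the bench is disturbed (moved over 20 mm) (distance of any of oil_tin, hammer, offcut, screw_tray from where it was at the start of the episode above 0.02 m).
It also fails if it takes over 67 s, if anything falls off the work surface, if the arm or the gripper's body presses on something with over 40 N, if the wrist force passes 120 N, or if a joint passes its speed limit or range.

## Working session

There is one attempt and no reset: what is moved stays moved. The work goes in short steps, Python scripts to look and compute and a tool call to move; the robot and the scene stay as the last step left them, time stands still between calls to the robot, and variables do not carry over. Pictures are saved under pics/ and viewed, about 8 in all and at most 12, crops included, and the job is handed in when it is done.

Besides the shell and the picture viewer there is one more tool, called after "Emit:" as name(argument=value, ...) on one line, values as JSON. drive_tool: Moves the arm, as the interface text tells. Its arguments: {"type":"object","properties":{"series":{"type":"array","items":{"type":"array","items":{"type":"array","items":{"type":"number"}}}},"newtons":{"type":"number"}},"required":["series"]}

```bash
mkdir -p pics; python3 - <<'E'
from bench import env
import cv2
for n in("top","side"):
    cv2.imwrite(f"pics/{n}0.png",env.get_image(n)); p=env.camera_params(n); print(n,p)
print(env.get_state())
E
```

```text
top {'intrinsics': array([[523.42393923,   0.        , 316.06817511],
       [  0.        , 523.42393923, 235.7226438 ],
       [  0.        ,   0.        ,   1.        ]]), 'position': array([0.28779566, 0.01397071, 1.45131112]), 'orientation': array([ 0.71907138,  0.0708968 , -0.07183466, -0.68756802])}
side {'intrinsics': array([[432.98020753,   0.        , 320.69769044],
       [  0.        , 432.98020753, 230.05519934],
       [  0.        ,   0.        ,   1.        ]]), 'position': array([0.42657832, 0.72440275, 0.96457655]), 'orientation': array([-0.1126976 , -0.03860248,  0.32850244,  0.93696064])}
{'time_s': 0.1, 'joint_pos': array([-1.34100171e+00,  3.20213098e-01,  1.56555303e+00,  1.02977904e-05,
        1.25742401e+00, -1.99811465e-02]), 'dq': array([-0.00048658, -0.00056105, -0.00097145, -0.0019709 ,  0.00061727,
       -0.0005499 ]), 'effort': array([ 5.18618090e-04, -4.13330984e+01, -2.32510829e+01,  7.29325879e-02,
        4.22035041e-02, -5.80850883e-05]), 'ee_pos': array([ 0.14204164, -0.55670338,  0.21321447]), 'orientation': array([-7.94864916e-04,  9.92211521e-01,  1.24561870e-01, -7.87699955e-05]), 'ft_force': array([-0.34851663, -0.00814452, -0.62636799]), 'ft_torque': array([ 0.06338692,  0.01704003, -0.01638486]), 'gripper_width': 0.09111672382767073}
```

View pics/top0.png

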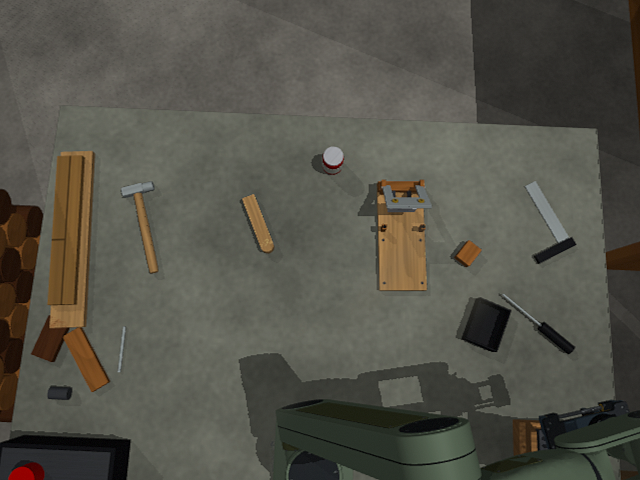

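View pics/side0.png

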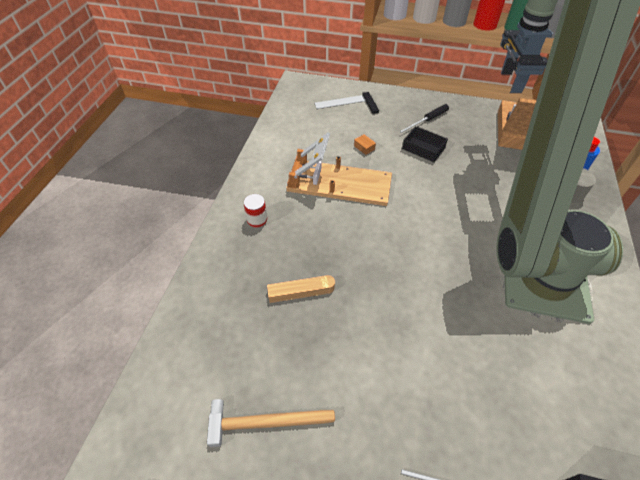

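The top view shows the jig with its bed at columns 377–427 and rows 180–291, and its guide raised near (408,197). The rail's square end is at (248,197) and its round end at (267,249). The tin is at (333,158). In the side view the rail is at (300,289) and the jig at (340,183).

```bash
cat > h.py <<'E'
from bench import env
import cv2, numpy as np
from scipy.spatial.transform import Rotation as R
def cam(n):
    p=env.camera_params(n); q=np.array(p["orientation"]); return p["intrinsics"],np.array(p["position"]),R.from_quat(q[[1,2,3,0]])
def ray(n,uv):
    K,c,r=cam(n); d=np.linalg.inv(K)@[uv[0],uv[1],1]; return c,r.apply(d*[1,-1,-1])
def onz(n,uv,z):
    c,d=ray(n,uv); return c+d*(z-c[2])/d[2]
def proj(n,P):
    K,c,r=cam(n); v=r.inv().apply(np.array(P)-c)*[1,-1,-1]; v=v@K.T; return v[...,:2]/v[...,2:]
def tri(a,b):
    c,d=ray("top",a); e,f=ray("side",b)
    s=np.linalg.lstsq(np.c_[d,-f],e-c,rcond=None)[0]; p,q=c+d*s[0],e+f*s[1]; return (p+q)/2,np.linalg.norm(p-q)
def wood(im,x0,y0,x1,y1):
    h=cv2.cvtColor(im,cv2.COLOR_BGR2HSV); m=cv2.inRange(h,(8,70,90),(28,255,255)); k=np.zeros_like(m); k[y0:y1,x0:x1]=m[y0:y1,x0:x1]
    cs=cv2.findContours(k,cv2.RETR_EXTERNAL,cv2.CHAIN_APPROX_NONE)[0]; return max(cs,key=cv2.contourArea)[:,0].astype(float)
E
python3 - <<'E'
from h import *
np.set_printoptions(precision=4,suppress=True)
t=cv2.imread("pics/top0.png"); s=cv2.imread("pics/side0.png")
def rect(c,z):
    w=np.array([onz("top",p,z)[:2] for p in c]); r=cv2.minAreaRect((w*1000).astype(np.float32)); print("rect",r); print(cv2.boxPoints(r)); return w
rect(wood(t,230,180,285,260),.03)
w=rect(wood(t,360,170,440,300),.018)
# bed sides between rows, near edge
c=wood(t,360,170,440,300)
for nm,sel in(("L",(c[:,0]<390)&(c[:,1]>238)&(c[:,1]<284)),("R",(c[:,0]>415)&(c[:,1]>238)&(c[:,1]<284)),("N",(c[:,1]>284)&(c[:,0]>384)&(c[:,0]<422))):
    l=cv2.fitLine((w[sel]).astype(np.float32),cv2.DIST_L2,0,.01,.01).ravel(); print(nm,sel.sum(),l,w[sel].mean(0))
a=cv2.resize(t[150:300,350:450],None,fx=4,fy=4,interpolation=cv2.INTER_CUBIC); b=cv2.resize(s[125:215,280:400],None,fx=4,fy=4,interpolation=cv2.INTER_CUBIC)
o=np.zeros((600,800,3),np.uint8); o[:600,:400]=a; b=cv2.resize(b,(400,300)); o[:300,400:]=b
o[300:,400:]=cv2.resize(s[262:322,250:350],None,fx=4,fy=4)[:300,:400].copy() if 0 else cv2.resize(s[262:322,250:350],(400,300))
cv2.imwrite("pics/crop0.png",o)
E
```

```text
rect ((607.6390380859375, 181.7032012939453), (170.1324920654297, 37.48451614379883), 24.32895851135254)
[[522.4058 163.7359]
 [537.8484 129.5802]
 [692.8723 199.6705]
 [677.4297 233.8262]]
rect ((578.452880859375, -221.1465606689453), (275.8323974609375, 133.64942932128906), 2.452028274536133)
[[ 437.804  -160.2835]
 [ 443.5219 -293.8105]
 [ 719.1017 -282.0096]
 [ 713.3839 -148.4826]]
L 45 [ 0.9993  0.0376  0.5183 -0.1582] [ 0.5183 -0.1582]
R 45 [ 0.9987  0.0503  0.524  -0.2864] [ 0.524  -0.2864]
N 37 [ 0.0448 -0.999   0.4435 -0.226 ] [ 0.4435 -0.226 ]
```

View pics/crop0.png

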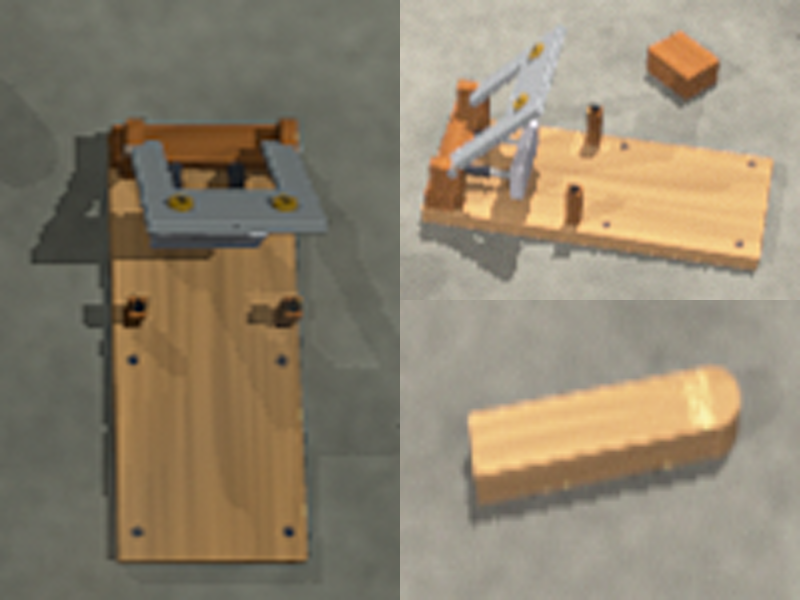

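Crop: the guide is raised, with brass bushes at about (395,201) and (421,201) in the top view and (316,155) and (321,139) in the side view. The bed's near edge is clean, and the rail's square end faces away from the robot.

```bash
cat >> h.py <<'E'
YAW=0.044; J0=np.array([0.6033,-0.2187]); ex=np.array([np.cos(YAW),np.sin(YAW)]); ey=np.array([-ex[1],ex[0]])
def toJ(p): d=np.array(p)[:2]-J0; return np.array([d@ex,d@ey,p[2]])
def toW(j): return np.r_[J0+j[0]*ex+j[1]*ey,j[2]]
def tool(): 
    s=env.get_state(); q=s["orientation"]; return s,np.array(s["ee_pos"]),R.from_quat(np.array(q)[[1,2,3,0]])
def move(P,yaw):
    "tool-frame shift mm and turn deg to a downward pose with tool x at yaw"
    s,p,r=tool(); g=R.from_euler("z",yaw)*R.from_euler("x",np.pi)
    return np.round(r.inv().apply(np.array(P)-p)*1000,1), np.round(np.degrees((r.inv()*g).as_rotvec()),2)
E
python3 - <<'E'
from h import *
np.set_printoptions(precision=4,suppress=True)
for a,b in(((395,200.75),(316,155.3)),((421,200.75),(321.1,139.4))):
    p,e=tri(a,b); j=toJ(p); d=j-[.119,0,.063]; print(p,e,j,"r",np.hypot(d[0],d[2]),"th",np.arctan2(d[2],-d[0])-np.arctan2(.009,.091))
# post tops / stop check: projected post centres and bed far end in top px
for j in((.01,.053,.059),(.01,-.053,.059),(.15,.065,.018),(-.16,-.065,.018),(-.16,.065,.018)): print(proj("top",toW(j)),proj("side",toW(j)))
print(move(toW((.09,0,.2)),YAW))
E
```

```text
[ 0.6601 -0.1833  0.1333] 0.0004259856740164465 [0.0583 0.0329 0.1333] r 0.09290394205840768 th 0.7602071616147709
[ 0.6618 -0.2504  0.1369] 0.0011742926367267542 [ 0.057  -0.0342  0.1369] r 0.096452000217861 th 0.7746640412087867
[383.9701 225.17  ] [330.8119 181.1263]
[422.771  225.2272] [336.9551 157.2427]
[376.6044 180.5527] [284.5085 187.0997]
[426.595  289.0272] [390.607  171.7432]
[379.209  288.9901] [386.4407 201.838 ]
(array([ 618.6, -195.1,   13.6]), array([-0.09,  0.01, 11.79]))
```

Emit:
drive_tool(series=[[[0,0,0,0,0,3.93,0],[0,0,0,0,0,3.93,0],[0,0,0,0,0,3.93,0],[33,-18.5,0,0,0,0,0],[33,-18.5,0,0,0,0,0]]], newtons=20)

```text
time_s: 0.52
ee_pos: [0.2059, -0.5173, 0.2133]
orientation: [-0.0, 1.0, 0.02, -0.0]
ft_force: [1.5, -0.1, -0.1]
gripper_width: 0.0604
```

Emit:
drive_tool(series=[[[33,-18.5,0,0,0,0,0],[33,-18.5,0,0,0,0,0],[33,-18.5,0,0,0,0,0],[33,-18.5,0,0,0,0,0],[33,-18.5,0,0,0,0,0]]])

```text
time_s: 0.93
ee_pos: [0.3684, -0.4162, 0.2137]
orientation: [-0.0, 1.0, 0.022, -0.0]
ft_force: [0.3, -0.5, -0.1]
gripper_width: 0.0274
```

Emit:
drive_tool(series=[[[33,-18.5,0,0,0,0,0],[33,-18.5,0,0,0,0,0],[33,-18.5,0,0,0,0,0],[33,-18.5,0,0,0,0,0],[33,-18.5,0,0,0,0,0]]])

```text
time_s: 1.35
ee_pos: [0.5292, -0.3165, 0.2135]
orientation: [-0.0, 1.0, 0.022, -0.0]
ft_force: [0.8, -0.1, 0.8]
gripper_width: 0.0006
```

Emit:
drive_tool(series=[[[33,-18.5,0,0,0,0,0],[33,-18.5,0,0,0,0,0],[33,-18.5,0,0,0,0,0],[33,-18.5,0,0,0,0,0],[33,-18.5,0,0,0,0,0]]])

```text
time_s: 1.77
ee_pos: [0.6899, -0.2169, 0.2133]
orientation: [-0.0, 1.0, 0.022, -0.001]
ft_force: [0.3, -0.7, 0.2]
gripper_width: 0.0004
```

```bash
python3 - <<'E'
from h import *
s,p,r=tool(); print(toJ(p),s["gripper_width"],s["ft_force"],s["time_s"],move(toW((.082,0,.140)),YAW))
for n in("top","side"): cv2.imwrite(f"pics/{n}1.png",env.get_image(n))
a=cv2.imread("pics/top1.png")[130:300,330:490];b=cv2.imread("pics/side1.png")[60:230,250:410]
cv2.imwrite("pics/c1.png",np.hstack([cv2.resize(a,(400,425)),cv2.resize(b,(400,425))]))
E
```

```text
[ 0.0866006  -0.00203182  0.21330382] 0.0004376331358119501 [ 0.30638181 -0.72491087  0.23074217] 1.7667 (array([-4.5, -2. , 73.3]), array([-0.01,  0.06,  0.01]))
```

View pics/c1.png

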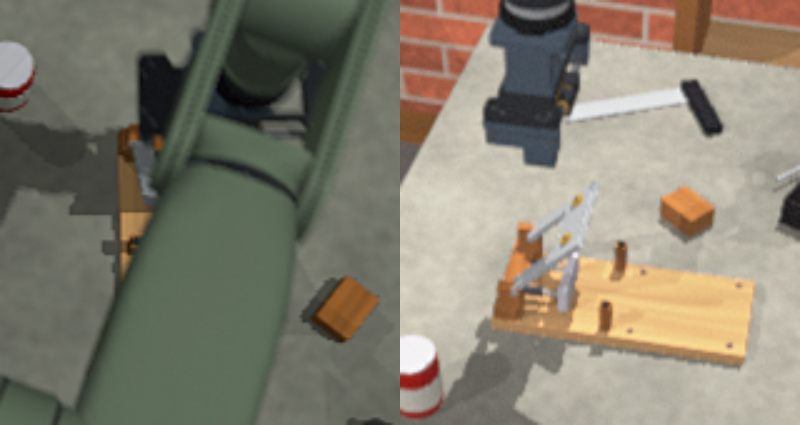

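The side view shows the closed gripper at about (525,110), above and beyond the raised guide at about (570,230), so the approach is clear. I'll descend and follow the arc.

Emit:
drive_tool(series=[[[-2,-1,26,0,0,0,0],[-2,-1,26,0,0,0,0],[-2,0,26,0,0,0,0],[-3.5,0,2.5,0,0,0,0],[-3.5,0,2.5,0,0,0,0]]])

```text
time_s: 2.28
ee_pos: [0.6744, -0.217, 0.1296]
orientation: [-0.0, 1.0, 0.022, -0.002]
ft_force: [-0.4, 0.3, 0.2]
gripper_width: 0.0004
```

Emit:
drive_tool(series=[[[-3.5,0,3.8,0,0,0,0],[-3.5,0,3.8,0,0,0,0],[-3.5,0,3.8,0,0,0,0],[-2.6,0,3.9,0,0,0,0],[-2.6,0,3.9,0,0,0,0]]])

```text
time_s: 2.7
ee_pos: [0.6598, -0.2179, 0.1125]
orientation: [0.0, 1.0, 0.022, 0.001]
ft_force: [1.0, 0.6, 2.1]
gripper_width: 0.0004
```

Emit:
drive_tool(series=[[[-2.6,0,3.9,0,0,0,0],[-2.6,0,3.9,0,0,0,0],[-1.8,0,4.2,0,0,0,0],[-1.8,0,4.2,0,0,0,0],[-1.8,0,4.2,0,0,0,0]]])

```text
time_s: 3.12
ee_pos: [0.6494, -0.2182, 0.0909]
orientation: [0.0, 1.0, 0.022, 0.0]
ft_force: [0.8, -0.7, 1.8]
gripper_width: 0.0004
```

```bash
python3 - <<'E'
from h import *
s,p,r=tool(); print(toJ(p),s["ft_force"],s["time_s"])
cv2.imwrite("pics/side2.png",cv2.resize(env.get_image("side")[60:230,250:410],(640,680))[:600])
E
```

```text
[ 0.04603271 -0.00151722  0.09089771] [ 0.83184861 -0.65762315  1.82043961] 3.1167
```

View pics/side2.png

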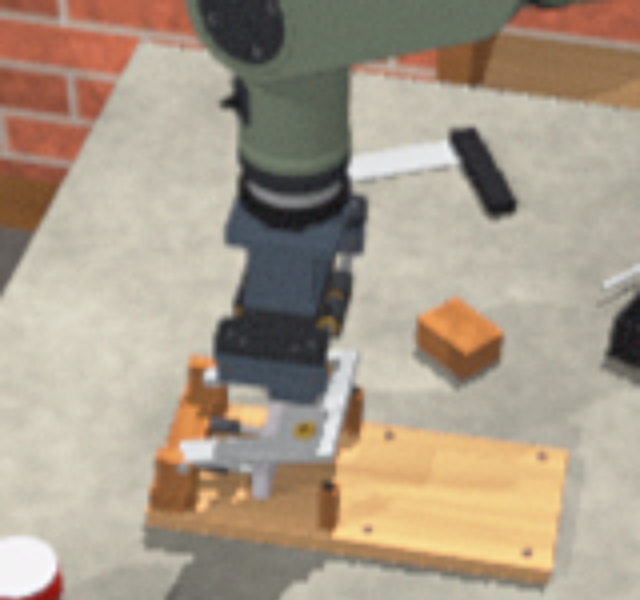

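The guide follows the fingers; its bar is at about (310,425), a little above the posts. I'll keep going down gently.

Emit:
drive_tool(series=[[[-1,0,4,0,0,0,0],[-1,0,4,0,0,0,0],[-0.5,0,4,0,0,0,0],[0,0,4,0,0,0,0],[0,0,3,0,0,0,0]]])

```text
time_s: 3.58
ee_pos: [0.6464, -0.2181, 0.0716]
orientation: [-0.0, 1.0, 0.022, -0.001]
ft_force: [-1.5, -0.7, 1.4]
gripper_width: 0.0004
```

Emit:
drive_tool(series=[[[0,0,1.5,0,0,0,0],[0,0,1,0,0,0,0],[0,0,1,0,0,0,0],[0,0,0,0,0,0,0],[0,0,0,0,0,0,0]]])

```text
time_s: 4.0
ee_pos: [0.6472, -0.2181, 0.0688]
orientation: [0.0, 1.0, 0.022, 0.0]
ft_force: [0.8, -0.7, -0.1]
gripper_width: 0.0004
```

Emit:
drive_tool(series=[[[0,0,0.7,0,0,0,0],[0,0,0.7,0,0,0,0],[0,0,0.6,0,0,0,0],[0,0,0,0,0,0,0],[0,0,0,0,0,0,0]]])

```text
time_s: 4.42
ee_pos: [0.6473, -0.2182, 0.0683]
orientation: [0.0, 1.0, 0.022, 0.001]
ft_force: [-1.5, 1.0, 5.7]
gripper_width: 0.0006
```

```bash
python3 - <<'E'
from h import *
s,p,r=tool(); print(toJ(p),s["ft_force"],s["ft_torque"])
E
```

```text
[ 0.04397128 -0.00139996  0.06825724] [-1.53537464  0.97176369  5.69402911] [0.11185363 0.26271059 0.02287467]
```

The guide rests on its posts: the tip is at 68.3 mm with 5.7 N of contact force. Next I'll lift and move to the rail.

Emit:
drive_tool(series=[[[0,0,-20,0,0,0,0],[0,0,-30,0,0,0,0],[0,0,-30,0,0,0,70],[0,0,-30,0,0,0,70],[-5,-39,0,0,0,0,70]]])

```text
time_s: 4.83
ee_pos: [0.6448, -0.1858, 0.1837]
orientation: [0.004, 1.0, 0.019, 0.007]
ft_force: [1.0, 0.4, 1.3]
gripper_width: 0.0177
```

Emit:
drive_tool(series=[[[-5,-39,0,0,0,0,70],[-5,-39,0,0,0,0,70],[-5,-39,0,0,0,0,70],[-5,-39,0,0,0,0,70],[-5,-39,0,0,0,0,70]]])

```text
time_s: 5.25
ee_pos: [0.6061, 0.016, 0.1769]
orientation: [-0.0, 1.0, 0.022, 0.0]
ft_force: [0.9, 0.5, 0.6]
gripper_width: 0.0509
```

Emit:
drive_tool(series=[[[-5,-39,0,0,0,0,70],[-5,-39,0,0,0,0,70],[-5,-39,0,0,0,0,70],[-5,-39,0,0,0,0,70],[0,0,0,0,0,-5.45,70]]])

```text
time_s: 5.67
ee_pos: [0.5784, 0.176, 0.1768]
orientation: [-0.002, 0.997, 0.073, 0.0]
ft_force: [0.3, 0.7, 0.6]
gripper_width: 0.0697
```

Emit:
drive_tool(series=[[[0,0,10,0,0,-5.45,70],[0,0,20,0,0,-5.45,70],[0,0,20,0,0,-5.45,70],[0,0,30,0,0,0,70],[0,0,0,0,0,0,70]]])

```text
time_s: 6.08
ee_pos: [0.5761, 0.1684, 0.0917]
orientation: [0.0, 0.978, 0.211, -0.005]
ft_force: [-0.6, 0.2, -0.8]
gripper_width: 0.0701
```

```bash
python3 - <<'E'
from h import *
s,p,r=tool(); print(p,toJ(p),s["ft_force"],s["time_s"])
y=np.radians(24.3); print(move((.5803,.1694,.06),y),move((.5803,.1694,.006),y))
t=env.get_image("top"); d=env.get_image("side"); cv2.imwrite("pics/top3.png",t); cv2.imwrite("pics/side3.png",d)
cv2.imwrite("pics/c3.png",np.hstack([cv2.resize(t[130:300,350:470],(400,567)),cv2.resize(d[200:330,220:370],(400,347)) if 0 else cv2.resize(d[180:320,240:340],(400,567))]))
E
```

```text
[0.57605649 0.1684007  0.09168266] [-0.0101902   0.38792438  0.09168266] [-0.60017809  0.20117699 -0.84862272] 6.0833
(array([ 4.6,  0.9, 31.6]), array([-0.09,  0.6 ,  0.03])) (array([ 5.2,  1. , 85.6]), array([-0.09,  0.6 ,  0.03]))
```

View pics/c3.png

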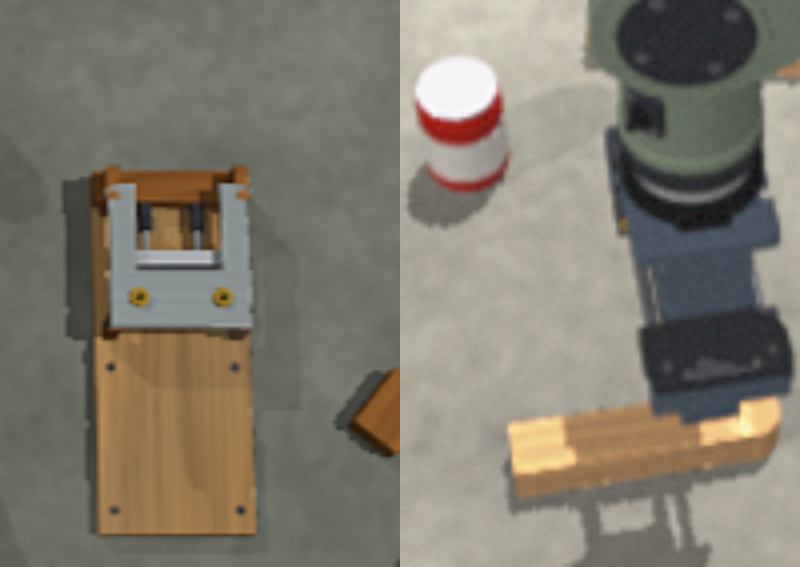

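Left crop: the guide is level on its posts, with bushes at (140,296) and (224,296). Right crop: the open gripper sits over the round-end half of the rail. I'll descend and grip.

Emit:
drive_tool(series=[[[2.5,0.5,20,0,0,0,70],[2.5,0.5,20,0,0,0,70],[0,0,20,0,0,0,70],[0,0,15,0,0,0,70],[0,0,10,0,0,0,70]]], newtons=40)

```text
time_s: 6.6
ee_pos: [0.5857, 0.1706, 0.0123]
orientation: [-0.0, 0.978, 0.21, 0.001]
ft_force: [-0.2, -0.2, 0.2]
gripper_width: 0.0701
```

Emit:
drive_tool(series=[[[0,0,0,0,0,0,70],[0,0,0,0,0,0,25],[0,0,0,0,0,0,25],[0,0,0,0,0,0,25],[0,0,0,0,0,0,25]]])

```text
time_s: 7.02
ee_pos: [0.5855, 0.1706, 0.013]
orientation: [-0.0, 0.978, 0.211, 0.001]
ft_force: [0.0, -0.4, 0.3]
gripper_width: 0.0461
```

Emit:
drive_tool(series=[[[0,0,0,0,0,0,25],[0,0,0,0,0,0,25],[0,0,0,0,0,0,25],[0,0,0,0,0,0,25],[0,0,0,0,0,0,25]]])

```text
time_s: 7.43
ee_pos: [0.5851, 0.1706, 0.0124]
orientation: [-0.0, 0.978, 0.211, 0.0]
ft_force: [-1.2, 0.0, 5.2]
gripper_width: 0.0358
```

```bash
python3 - <<'E'
from h import *
s,p,r=tool(); print(p,r.apply([1,0,0]),r.apply([0,0,1]),s["ft_force"],s["gripper_width"])
print(proj("top",toW((.028,.034,.072))),proj("top",toW((.028,-.034,.072))))
# rail axis from square end corners in present top view (tip region)
t=env.get_image("top"); cv2.imwrite("pics/top4.png",t); d=env.get_image("side"); cv2.imwrite("pics/side4.png",d)
E
```

```text
[0.58505113 0.17058445 0.01243595] [9.11248981e-01 4.11855050e-01 8.44352217e-04] [ 8.24661538e-04  2.25516048e-04 -9.99999635e-01] [-1.15451825  0.01472735  5.18789931] 0.035772951847649004
[391.43769231 217.64678876] [416.4886059 217.6857517]
```

Emit:
drive_tool(series=[[[0,0,0,0,0,0,60],[0,0,0,0,0,0,60],[0,0,0,0,0,0,60],[0,0,3,0,0,0,60],[0,0,3,0,0,0,60]]])

```text
time_s: 7.95
ee_pos: [0.5847, 0.1704, 0.0054]
orientation: [0.0, 0.978, 0.211, -0.0]
ft_force: [0.7, -0.8, 0.0]
gripper_width: 0.06
```

Emit:
drive_tool(series=[[[0,0,0,0,0,0,60],[0,0,0,0,0,0,25],[0,0,0,0,0,0,25],[0,0,0,0,0,0,25],[0,0,0,0,0,0,25]]])

```text
time_s: 8.37
ee_pos: [0.5849, 0.1705, 0.0059]
orientation: [0.0, 0.978, 0.211, 0.0]
ft_force: [-0.7, -0.9, 0.8]
gripper_width: 0.0364
```

Emit:
drive_tool(series=[[[0,0,0,0,0,0,25],[0,0,0,0,0,0,25],[0,0,0,0,0,0,25],[0,0,0,0,0,0,25],[0,0,0,0,0,0,25]]])

```text
time_s: 8.78
ee_pos: [0.5848, 0.1704, 0.0059]
orientation: [0.0, 0.978, 0.211, 0.0]
ft_force: [-0.0, 0.2, 0.3]
gripper_width: 0.0354
```

Emit:
drive_tool(series=[[[0,0,-10,0,0,0,25],[0,0,-25,0,0,0,25],[0,0,-25,0,0,0,25],[0,0,-25,0,0,0,25],[0,0,-25,0,0,0,25]]])

```text
time_s: 9.2
ee_pos: [0.5844, 0.1703, 0.1174]
orientation: [0.0, 0.978, 0.211, -0.0]
ft_force: [0.4, 0.2, -1.5]
gripper_width: 0.036
```

Emit:
drive_tool(series=[[[0,0,0,0,0,4.36,25],[0,0,0,0,0,4.36,25],[0,0,0,0,0,4.36,25],[0,0,0,0,0,4.36,25],[0,0,0,0,0,4.36,25]]])

```text
time_s: 9.62
ee_pos: [0.5844, 0.1704, 0.1163]
orientation: [0.0, 1.0, 0.02, -0.0]
ft_force: [0.8, 0.4, -0.8]
gripper_width: 0.0357
```

Emit:
drive_tool(series=[[[-5,16,0,0,0,0,25],[-9,30,0,0,0,0,25],[-9,30,0,0,0,0,25],[-9,30,0,0,0,0,25],[-9,30,0,0,0,0,25]]])

```text
time_s: 10.03
ee_pos: [0.5485, 0.0308, 0.1161]
orientation: [0.0, 1.0, 0.023, -0.0]
ft_force: [1.2, -0.5, -1.3]
gripper_width: 0.0357
```

Emit:
drive_tool(series=[[[-9,30,0,0,0,0,25],[-9,30,0,0,0,0,25],[-9,30,0,0,0,0,25],[-9,30,0,0,0,0,25],[-9,30,0,0,0,0,25]]])

```text
time_s: 10.45
ee_pos: [0.5099, -0.121, 0.1163]
orientation: [0.0, 1.0, 0.023, -0.0]
ft_force: [1.5, -0.1, -0.8]
gripper_width: 0.0357
```

Emit:
drive_tool(series=[[[-9,30,0,0,0,0,25],[-9,30,0,0,0,0,25],[-9,30,0,0,0,0,25],[-5,14,0,0,0,0,25],[0,0,0,0,0,0,25]]])

```text
time_s: 10.87
ee_pos: [0.4823, -0.2277, 0.1162]
orientation: [0.001, 1.0, 0.021, -0.0]
ft_force: [0.1, 0.1, -0.8]
gripper_width: 0.0362
```

```bash
python3 - <<'E'
from h import *
s,p,r=tool(); print(p,toJ(p),s["ft_force"],s["time_s"],s["gripper_width"],move(toW((-.12,0,.045)),YAW))
t=env.get_image("top"); d=env.get_image("side"); cv2.imwrite("pics/top5.png",t); cv2.imwrite("pics/side5.png",d)
cv2.imwrite("pics/c5.png",np.hstack([cv2.resize(t[150:330,340:470],(400,554)),cv2.resize(d[90:260,290:413],(400,554))]))
E
```

```text
[ 0.48229151 -0.22767575  0.11621336] [-0.12128618 -0.00364441  0.11621336] [ 0.12455333  0.09605093 -0.80648753] 10.8667 0.03617106837345883 (array([ 1.3, -3.7, 71.2]), array([ 0.08,  0.03, -0.15]))
```

View pics/c5.png

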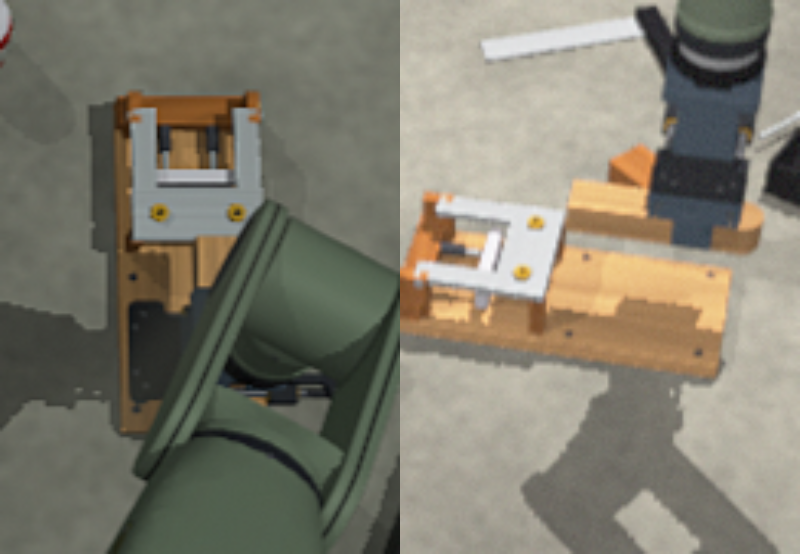

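Top crop: the bed is centred under the rail, whose end is at (215,236), just short of the guide's edge. Side crop: the rail is level in the gripper, behind the guide. I'll lower it.

Emit:
drive_tool(series=[[[0,-1.5,20,0,0,0,25],[0,-1,25,0,0,0,25],[0,0,22,0,0,0,25],[0,0,10,0,0,0,25],[0,0,6,0,0,0,25]]])

```text
time_s: 11.38
ee_pos: [0.4832, -0.2205, 0.0316]
orientation: [-0.001, 1.0, 0.023, -0.001]
ft_force: [0.8, -0.2, -2.3]
gripper_width: 0.0358
```

Emit:
drive_tool(series=[[[0,0,3,0,0,0,25],[0,0,2,0,0,0,25],[0,0,1,0,0,0,25],[0,0,0,0,0,0,25],[0,0,0,0,0,0,25]]])

```text
time_s: 11.8
ee_pos: [0.4845, -0.2221, 0.0276]
orientation: [0.0, 1.0, 0.022, 0.001]
ft_force: [0.8, 0.2, -1.5]
gripper_width: 0.0357
```

```bash
python3 - <<'E'
from h import *
s,p,r=tool(); print(p,toJ(p),s["ft_force"],s["ft_torque"],s["gripper_width"],np.degrees(np.arctan2(*r.apply([1,0,0])[[1,0]])))
t=cv2.imread("pics/top5.png"); print(toJ(onz("top",(404,226.7),.14)))
d=env.get_image("side"); cv2.imwrite("pics/c6.png",cv2.resize(d[110:230,280:440],(800,600)))
E
```

```text
[ 0.48445142 -0.22214453  0.02760648] [-0.11888507  0.00178646  0.02760648] [ 0.83134217  0.18171535 -1.52872864] [0.05486055 0.02844973 0.01726302] 0.03573485129881692 2.5247216575385942
[-0.01227479  0.01285377  0.14      ]
```

View pics/c6.png

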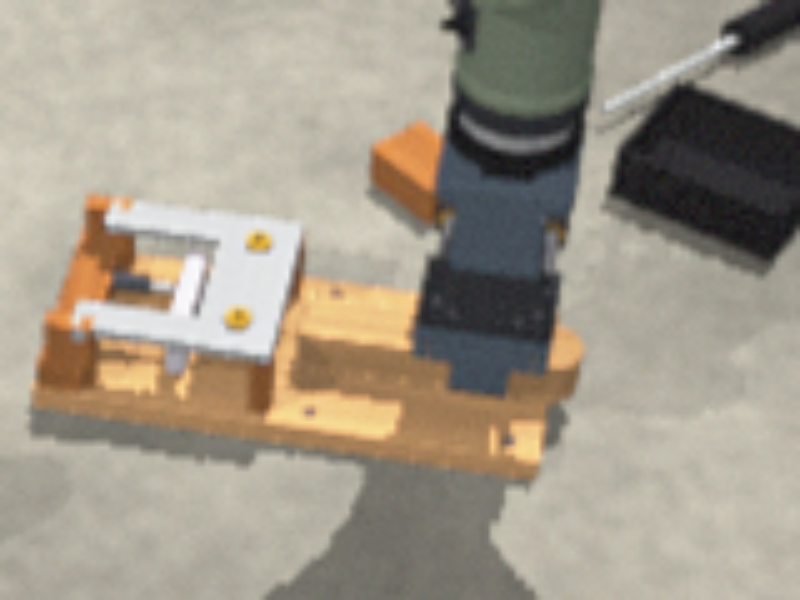

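The rail is just above the bed, in line, with its end just short of the guide's edge. I'll settle it onto the bed, then advance.

Emit:
drive_tool(series=[[[0,1.2,1,0,0,0,25],[0,1.3,1,0,0,0,25],[0,0,1,0,0,0,25],[0,0,0,0,0,0,25],[0,0,0,0,0,0,25]]])

```text
time_s: 12.27
ee_pos: [0.4842, -0.2245, 0.0239]
orientation: [0.0, 1.0, 0.022, 0.0]
ft_force: [0.8, -0.1, -1.4]
gripper_width: 0.0359
```

Emit:
drive_tool(series=[[[5,0,0,0,0,0,25],[9,0,0,0,0,0,25],[9,0,0,0,0,0,25],[9,0,0,0,0,0,25],[8,0,0,0,0,0,25]]])

```text
time_s: 12.68
ee_pos: [0.5253, -0.2226, 0.0239]
orientation: [0.0, 1.0, 0.022, 0.0]
ft_force: [-1.7, -0.2, 1.8]
gripper_width: 0.0357
```

```bash
python3 - <<'E'
from h import *
s,p,r=tool(); print(toJ(p),s["ft_force"],s["ft_torque"],s["gripper_width"],np.degrees(np.arctan2(*r.apply([1,0,0])[[1,0]])))
E
```

```text
[-0.07805353 -0.00041894  0.02392237] [-1.68003001 -0.21435451  1.84675747] [ 0.00517616  0.28986347 -0.00132545] 0.03565001795643867 2.545561397206226
```

Emit:
drive_tool(series=[[[5,0,0,0,0,0,25],[5,0,0,0,0,0,25],[5,0,0,0,0,0,25],[4,0,0,0,0,0,25],[2,0,0,0,0,0,25]]])

```text
time_s: 13.1
ee_pos: [0.5455, -0.2217, 0.0239]
orientation: [0.0, 1.0, 0.022, 0.0]
ft_force: [-2.5, -0.6, 4.1]
gripper_width: 0.0356
```

Emit:
drive_tool(series=[[[2,0,0,0,0,0,25],[2,0,0,0,0,0,25],[2,0,0,0,0,0,25],[0,0,0,0,0,0,25],[0,0,0,0,0,0,25]]])

```text
time_s: 13.52
ee_pos: [0.5511, -0.2214, 0.0239]
orientation: [0.0, 1.0, 0.022, 0.0]
ft_force: [-1.3, 0.6, 2.0]
gripper_width: 0.0359
```

```bash
python3 - <<'E'
from h import *
s,p,r=tool(); print(toJ(p),s["ft_force"],s["ft_torque"])
E
```

```text
[-0.05228435 -0.00044445  0.02390257] [-1.34625345  0.57863489  1.978921  ] [0.00069082 0.2280423  0.04836167]
```

Friction with the bed is about 1.5–2.5 N, with no stop contact yet. I'll creep forward.

Emit:
drive_tool(series=[[[1,0,0,0,0,0,25],[1,0,0,0,0,0,25],[1,0,0,0,0,0,25],[1,0,0,0,0,0,25],[0,0,0,0,0,0,25]]])

```text
time_s: 13.93
ee_pos: [0.5534, -0.2213, 0.0239]
orientation: [-0.0, 1.0, 0.022, -0.002]
ft_force: [-7.3, -1.3, 6.2]
gripper_width: 0.0357
```

Emit:
drive_tool(series=[[[1,0,0,0,0,0,25],[1,0,0,0,0,0,25],[1,0,0,0,0,0,25],[0,0,0,0,0,0,25],[0,0,0,0,0,0,25]]])

```text
time_s: 14.35
ee_pos: [0.5548, -0.2211, 0.0239]
orientation: [-0.0, 1.0, 0.022, -0.003]
ft_force: [-11.0, -2.1, 9.0]
gripper_width: 0.0357
```

Emit:
drive_tool(series=[[[0,0,-0.7,0,0,0,25],[0,0,-0.5,0,0,0,25],[0,0,0,0,0,0,25],[0,0,0,0,0,0,25],[0,0,0,0,0,0,25]]])

```text
time_s: 14.77
ee_pos: [0.5549, -0.2211, 0.024]
orientation: [-0.001, 1.0, 0.022, -0.003]
ft_force: [-8.2, -1.0, 0.7]
gripper_width: 0.0358
```

```bash
python3 - <<'E'
from h import *
s,p,r=tool(); print(toJ(p),s["ft_force"],s["ft_torque"],r.apply([1,0,0]))
t0=cv2.imread("pics/top5.png"); t=env.get_image("top"); cv2.imwrite("pics/top7.png",t)
for im in(t0,t): print(im[196:216,400:408].mean((1,2)).round().astype(int))
# stop top edge z=.054: rows expected for back (far) edge at rest and 8 mm back
for x in(.060,.072,.080): print(x,proj("top",toW((x,0,.054))))
cv2.imwrite("pics/c7.png",np.hstack([cv2.resize(i[170:300,360:450],(400,578),interpolation=cv2.INTER_CUBIC) for i in(t0,t)]))
E
```

```text
[-0.04845136 -0.0002557   0.02401571] [-8.19460648 -0.97595788  0.69076623] [-0.37423182  1.02621425 -0.22229286] [ 0.99902027  0.04380485 -0.00629488]
[ 80  79  88  90  99 100  99  95  83 179 179 177 198  97  58 141 143 148
 145 144]
[ 82  80  90  90  94  90  82 114 123 117 115  71  69  71  68  76  71  68
  62  61]
0.06 [402.46428066 207.9102161 ]
0.072 [402.3211882  203.70095117]
0.08 [402.22605781 200.90255795]
```

View pics/c7.png

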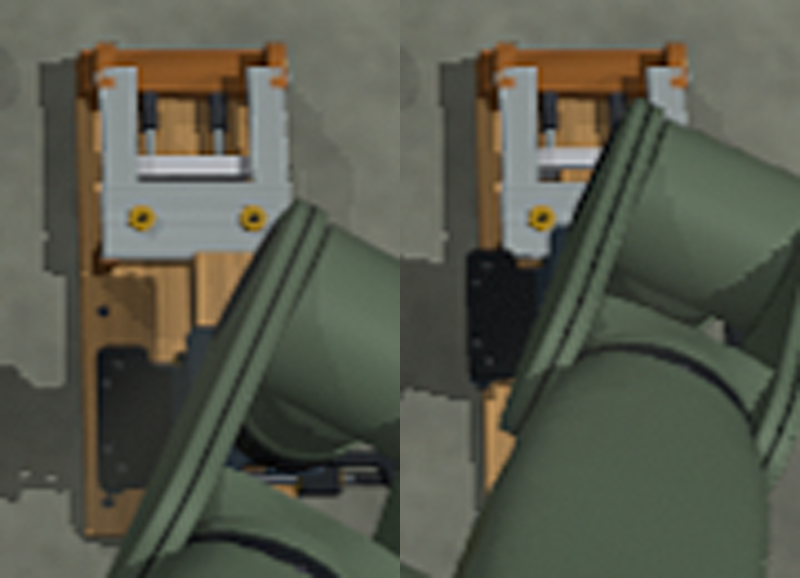

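The stop plate has moved back about 2 px (roughly 5.5 mm, or 8 N), which agrees with the 8.2 N at the wrist. The guide is still level. I'll press a little more.

Emit:
drive_tool(series=[[[1,0,0,0,0,0,25],[1,0,-0.3,0,0,0,25],[1,0,-0.3,0,0,0,25],[0,0,0,0,0,0,25],[0,0,0,0,0,0,25]]])

```text
time_s: 15.23
ee_pos: [0.5568, -0.221, 0.0243]
orientation: [-0.001, 1.0, 0.022, -0.004]
ft_force: [-10.6, -3.1, 1.8]
gripper_width: 0.0357
```

Emit:
drive_tool(series=[[[1,0,0,0,0,0,25],[0,0,0,0,0,0,25],[0,0,0,0,0,0,25],[0,0,0,0,0,0,25],[0,0,0,0,0,0,25]]])

```text
time_s: 15.65
ee_pos: [0.5574, -0.2209, 0.0243]
orientation: [-0.001, 1.0, 0.022, -0.005]
ft_force: [-10.7, -3.2, 1.8]
gripper_width: 0.0357
```

```bash
python3 - <<'E'
from h import *
s,p,r=tool(); print(toJ(p),s["ft_force"],r.apply([1,0,0]),s["gripper_width"],s["time_s"],abs(s["dq"]).max())
t=env.get_image("top"); d=env.get_image("side")
print(t[196:216,396:402].mean((1,2)).round().astype(int),cv2.imread("pics/top5.png")[196:216,396:402].mean((1,2)).round().astype(int))
cv2.imwrite("pics/c8.png",cv2.resize(d[110:230,280:440],(800,600)))
f=[]
for i in range(4): env.get_image("top"); f.append(env.get_state()["ft_force"])
print(np.mean(f,0))
E
```

```text
[-0.04597352 -0.00020044  0.02428126] [-10.65651735  -3.21734379   1.80583489] [ 0.99899467  0.04382128 -0.00945195] 0.035701510968495276 15.65 0.002175447166127412
[109 109 113 115 114 108 155 176 179 188 125 127 117 116 102 124 118 118
 108 100] [108 107 112 114 114 114 112 108  98 179 178 177 198  98  58 142 143 147
 145 144]
[-10.88491883  -2.87249338   1.83332525]
```

View pics/c8.png

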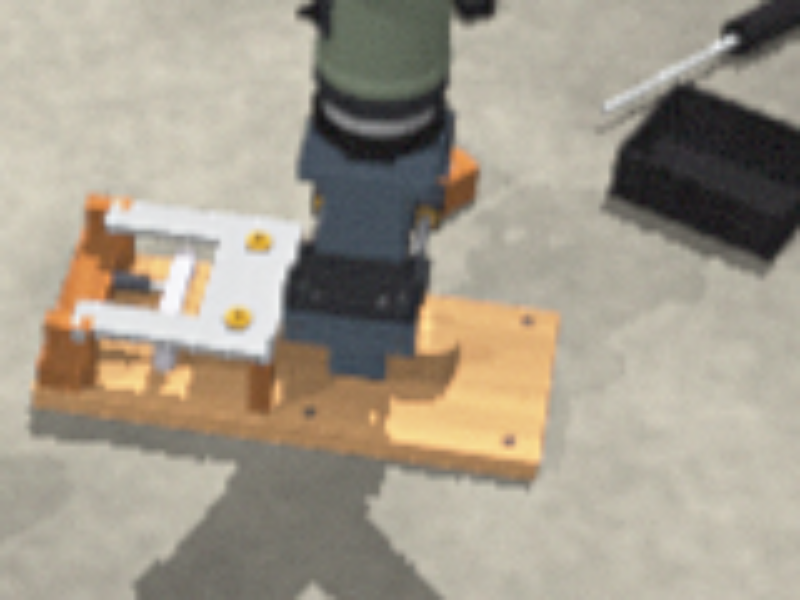

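Everything is still, with the guide level and the rail flat under it. The stop is back 2.5–3 px (about 7–8 mm), the wrist reads about 11 N, and the offcut and tray are where they were. Handing in.

```bash
python3 -c "
from bench import env
print(env.sign_off())"
```

```text
the job is handed in; nothing more can be done
None
```

I handed the job in with the guide down and the arm still holding the rail pressed against the sprung stop. `sign_off` returned no verdict.

- **Guide:** I lowered it with the closed fingers at about 0.6 rad/s. It came to rest on its posts with the fingertip at 68.3 mm, against 68 mm expected, and it stayed level in every later picture.
- **Rail:** The first grip was about 6 mm too high, so I re-gripped it lower before lifting. It is gripped at the 40 N setting with a 35.7 mm opening. It lies flat on the bed, and the tool holding it is tilted by less than 0.01 rad.
- **Alignment:** The gripper is within 1 mm of the jig's measured centre line, and its yaw matches the jig's measured yaw. I could not see the rail's end under the guide, so its centring comes from the gripper pose.
- **Push:** The wrist reads about 11 N along the jig, and the stop plate is about 7–8 mm back in the top view. The two agree, though the wrist figure includes a little bed friction and there is also a sideways force of about 3 N.
- **Other things on the bench:** The last picture shows the offcut and tray where they were. I did not re-measure the tin or the hammer at the end, but the arm was never planned to pass near them.
- **Small disagreement:** The jig's position from the bushes differed from the bed edge by about 1–3 mm. I settled the final contact by force instead.

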